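# Set the gift-wrap length gauge to the marked stop

## Task

Set the gift-wrap length gauge on the table: press down the black middle of the steel runner to free its friction brake, keep it pressed and push the runner along the rail until it meets the stop marked by the round peg on top. Then let it spring up again, so that the runner stays there, and leave the shakers, the candle and the gift box alone; nothing is to be picked up.

Things in the scene. Friction and masses are not known exactly. Their poses are not given: they have to be found in the camera images.
- gauge: the length gauge, fixed to the table: a straight wooden rail 440 mm long, 56 mm wide, with a scaled metal strip on top 24 mm above the table. Origin: centre of its underside, on the table; its y axis runs along the rail, x across it, z up
- runner_middle (a point): middle of the runner, at the height of the unpressed pad's top, 38 mm above the table; it does not sink with the pad; axes as the gauge. The runner is a steel carriage 88 mm long along the rail, 50 mm wide. At each end a raised block, 13 mm long, 46 mm above the table; between them, in a recess 62 mm long and 8 mm deep, the black pad, 58 mm along, 46 mm across
- runner (a joint): place of the runner along the rail in m, 0 at the rail's middle, growing along the gauge's +y; it can travel either way. Unpressed, its brake holds it against 14 to 20 N; with the pad right down it slides with about 2 N
- pad (a joint): how far the black pad is pressed down, m: 0 free, 0.006 at the bottom, where it stops hard. It is sprung: the force grows to about 7 N at 0.004 and stays near 7 to 8 N down to the bottom. The brake eases as it sinks, is fully free from 0.004 on, and grips again when the pad is let up
- stop_peg_top (a point): marked stop, fixed across the rail at either end: a steel block 24 mm long along the rail, 60 mm wide, top 44 mm above the table, with an upright round peg 18 mm in diameter, 18 mm high on it. Point: centre of the block's top, at the peg's foot. The runner touches it when runner_middle is 56 mm from this point along the rail
- stop_plain_top (a point): the other stop, the same block without a peg, at the other end of the rail. Point: centre of its top face, 44 mm above the table
- shaker_a: clear glass shaker with a steel cap, 40 mm in diameter, 78 mm high, loose; origin at the centre of its underside. Leave alone
- shaker_b: the same shaker in amber glass, 40 mm in diameter, 78 mm high, loose; origin at the centre of its underside. Leave alone
- candle: stub of candle in a wooden block 75 x 75 mm, 85 mm high in all, loose; origin at the centre of its underside. Leave alone
- giftbox: lidded card gift box 79 x 99 mm, 44 mm high, loose; origin at the centre of its underside. Leave alone

How it is judged:
By the outcome, as a careful person would: the job done as asked, in the order asked, and still so for the second after the job is handed in, with the robot touching nothing.
It also fails if it takes over 32 s, if anything falls off the work surface, if the arm or the gripper's body presses on something with over 40 N, if the wrist force passes 120 N, or if a joint passes its speed limit or range.

## Robot

A 7-joint arm with a two-finger parallel gripper is mounted at the origin on the work surface. World frame = base frame: x ahead of the robot, y to its left, z up, the work surface at z = 0. Lengths are in mm, angles in rad, forces in N, time in s.
With the tool pointing down it reaches from about 400 to 875 mm from the base axis. Payload 4.4 kg.
Tool frame: the origin (TCP) lies midway between the tips of the shut fingers; the grasp point (between the pads) lies 19 mm behind it; z points along the fingers, y is the line along which they close (so a half turn about z gives the same grasp; the last joint's range is limited). The gripper opens to 85 mm and grips with 20 to 120 N. Pads are 22 mm wide; open, the fingers measure 114 mm over their backs; the gripper's body (76 mm by 85 mm) begins 54 mm behind the grasp point. The pads swing forward as they close: fully open they stand 13 mm farther back than shut.
Start: joints at [1.27, 0.628, 0.038, 1.517, -0.027, 0.996, -0.02], TCP at [151.249, -632.172, 231.313] pointing down, gripper open.
Joint ranges: [-3.06, 3.06], [-0.37, 2.12], [-1.25, 1.32], [0.18, 2.47], [-1.1, 4.24], [0.23, 1.98], [-2.94, 2.94]. Speed limits (rad/s): [2.57, 2.57, 3.14, 3.14, 3.14, 3.14, 3.14].

## Interface

Orientations are given as [roll, pitch, yaw] about the fixed x, y, z axes, in that order (R = Rz(yaw) Ry(pitch) Rx(roll)).
In Python, from cell import monitor, cams, ctrl gives the robot as it stands.
- The arm moves only by the tool drive_tool, never from a script. Its argument "motion" is a list of rows, each an object with "fingers": the opening, from 0 (shut) to 1 (fully open); "linear": the shift along the tool's x, y, z in m, a list of three; "twist": the turn about the tool's z in rad. In form: [{"fingers": fingers, "linear": [x, y, z], "twist": twist}, ...]. A call has 1 to 5 rows; each row shifts and turns the commanded pose from where the row before left it, along the tool's axes as they then stand; what a row does not reach is not made up. A row lasts 1/12 s, in which the tool goes at most 41.7 mm and 7.16 degrees, less where a joint would pass 70% of its speed; a pose out of reach is approached as far as the arm can. A call with a gripper value outside its range is refused whole. The fingers move at their own pace and stop on an object; the grip force is fixed at half the most. Time passes only in rows, so rows that do not move let the fingers close. It gives the time, the measured TCP pose, the force, the opening and the grip force at its end, in the units of the state.
- monitor.read_state(): the state, without advancing time (a new reading comes with each control period).
- cams.get_image(name): name is "scene" or "side" or "wrist"; returns a dict with "color" (420x560x3 uint8, blue, green, red), "K" (3x3 intrinsics, pixels), "R" (3x3) and "t" (3): a world point X has camera coordinates R X + t. Camera axes: x right, y down, z forward; pixel columns grow to the right and rows downward; lengths in mm; the calibration is good to about 2 mm. A picture is of the moment at which its call begins. There is no depth.
- ctrl.finish_job(): hands the job in; it is judged then, once.
The state is a dict: "clock": time; "qpos": joint angles; "qd": joint speeds; "tau": joint torques, N m; "eef_pos": TCP position; "tool_rot": TCP orientation; "force": force on the tool from outside, world axes, zero at the start; "torque": the same for the moment, N m; "width": finger opening in mm; "gripper_force": force on a finger pad.
Only numpy, scipy, OpenCV 4.12 (cv2) and the standard library are available. Lean on these libraries where they do the work, as an engineer would, in place of code of your own. Each camera call takes 0.05 s, during which the arm holds its last target. There are 200 camera calls.

## Working session

There is one attempt and no reset: what is moved stays moved. The work goes in short steps, Python scripts to look and compute and a tool call to move; the robot and the scene stay as the last step left them, time stands still between calls to the robot, and variables do not carry over. Pictures are saved under pics/ and viewed, at most 10 in all, crops included, and the job is handed in when it is done.

Besides the shell and the picture viewer there is one more tool, called after "Call:" as name(argument=value, ...), one argument or row to a line, values as JSON. drive_tool: Moves the arm, as the interface text tells. Its arguments: {"type":"object","properties":{"motion":{"type":"array"}},"required":["motion"]}

```bash
mkdir -p pics; ls
python3 - <<'E'
from cell import monitor,cams
import cv2,pickle
d={}
for n in("scene","side"):
    i=cams.get_image(n);d[n]=i;cv2.imwrite(f"pics/{n}0.png",cv2.resize(i["color"],(800,600)))
pickle.dump(d,open("d.pkl","wb"))
s=monitor.read_state();print(s)
E
```

```text
pics
{'clock': 0.1, 'qpos': array([ 1.27020649,  0.62926754,  0.03841537,  1.51821406, -0.02695766,
        0.99630828, -0.01998259]), 'qd': array([ 0.00152124, -0.0027681 , -0.00117931, -0.00334492, -0.00084543,
       -0.0002368 ,  0.00105032]), 'tau': array([ 2.91527351e-03, -5.64536369e+01,  1.23109091e+00, -1.93975371e+01,
        1.15364202e-02,  5.45156407e-03, -4.81373729e-05]), 'eef_pos': array([ 151.12629565, -631.63742598,  230.488759  ]), 'tool_rot': array([-3.13991298e+00,  3.47026366e-05,  2.34855307e-01]), 'force': array([-0.6575445 ,  0.19067317, -0.14300204]), 'torque': array([ 0.00112338,  0.00544125, -0.0174967 ]), 'gripper_force': 0.0, 'width': 85.71814682726304}
```

View pics/scene0.png

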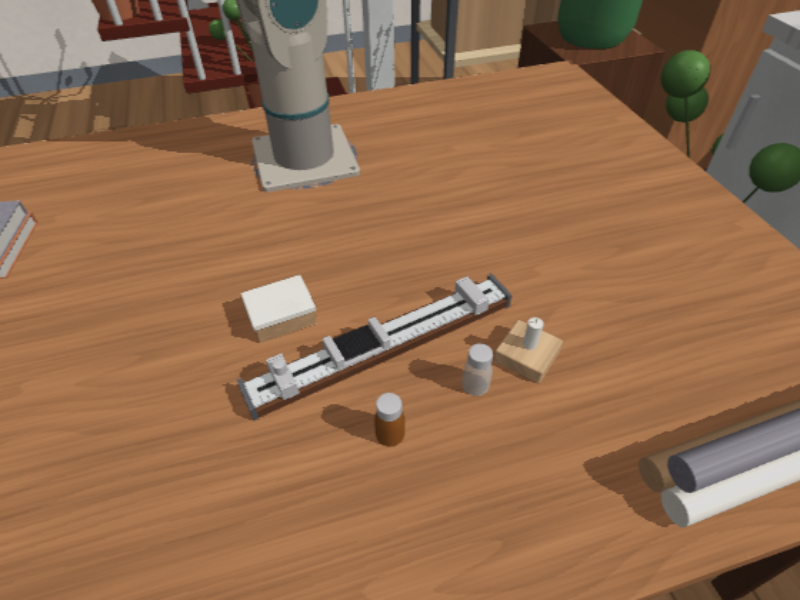

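View pics/side0.png

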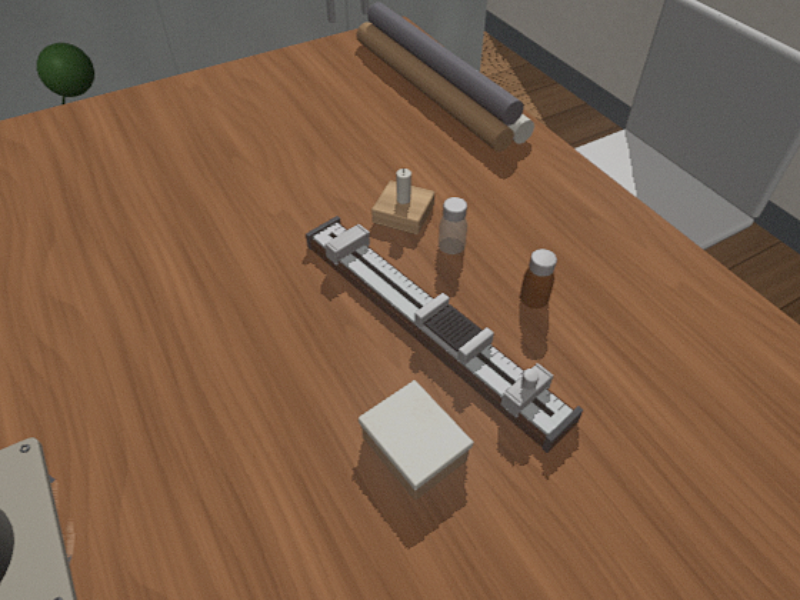

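The scene picture shows the rail running from the plain stop (472,296) to the peg stop (283,375), with the runner's pad at (358,343). In the side view the peg is at (530,385) and the pad at (455,327). I'll enlarge both.

Run:
```python
import pickle,cv2,numpy as np
d=pickle.load(open("d.pkl","rb"))
a=cv2.resize(d["scene"]["color"][190:295,165:365],None,fx=4,fy=4,interpolation=cv2.INTER_CUBIC)
b=cv2.resize(d["side"]["color"][150:315,213:413],None,fx=3.6,fy=3.6,interpolation=cv2.INTER_CUBIC)
cv2.imwrite("pics/c1.png",a);cv2.imwrite("pics/c2.png",b);print(a.shape,b.shape)
```

```text
(420, 800, 3) (594, 720, 3)
```

View pics/c1.png

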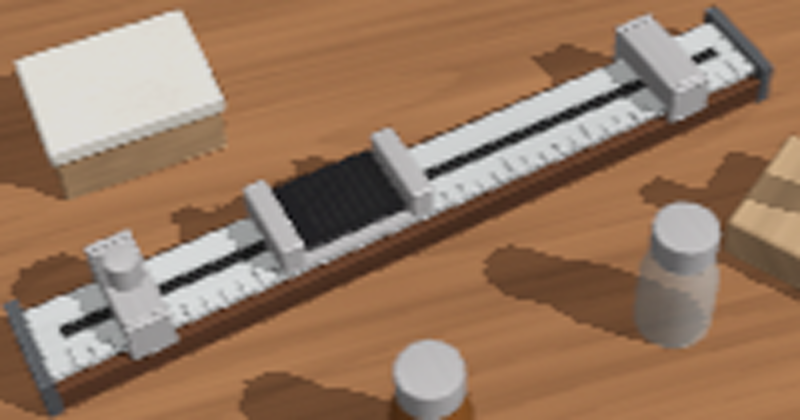

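View pics/c2.png

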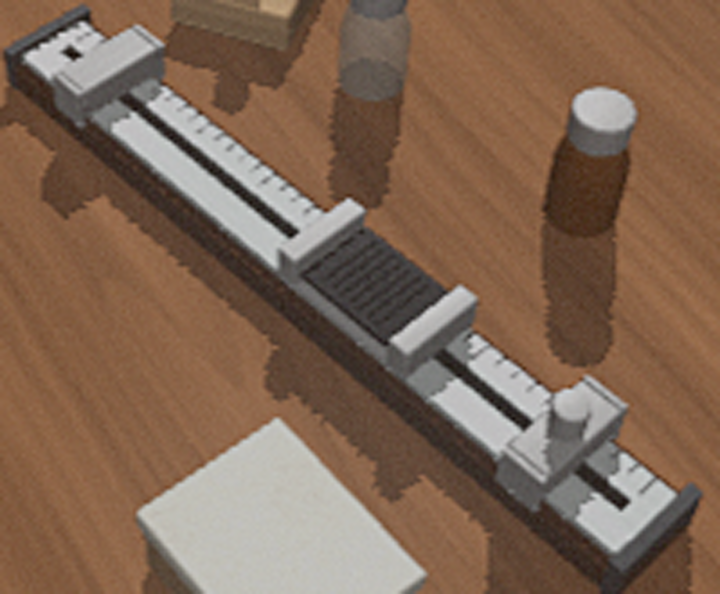

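Ray-to-plane check of the block tops: peg stop c1 (128,286) / c2 (568,427), runner blocks c1 (274,224),(403,165) / c2 (322,231),(433,322), plain stop c1 (661,58) / c2 (110,61).

```bash
cat > h.py <<'E'
import pickle,numpy as np
d=pickle.load(open("d.pkl","rb"))
def hit(n,u,v,z):
    i=d[n];r=i["R"].T@np.linalg.inv(i["K"])@[u,v,1];c=-i["R"].T@i["t"]
    return c+r*(z-c[2])/r[2]
A=lambda p,z:hit("scene",165+(p[0]+.5)/4-.5,190+(p[1]+.5)/4-.5,z)
B=lambda p,z:hit("side",213+(p[0]+.5)/3.6-.5,150+(p[1]+.5)/3.6-.5,z)
E
python3 - <<'E'
from h import *
P={}
for k,a,b,z in[("peg",(128,286),(568,427),44),("r1",(274,224),(433,322),46),("r2",(403,165),(322,231),46),("plain",(661,58),(110,61),44),("shA",(685,225),(374,5),78),("shB",(430,368),(604,105),78),("box",(122,85),(281,525),44)]:
    x,y=A(a,z),B(b,z);P[k]=(x+y)/2;print(k,x.round(1),y.round(1))
e=P["peg"]-P["plain"];L=np.hypot(*e[:2]);m=(P["r1"]+P["r2"])/2
u=e[:2]/L
print("len",L,"dir",np.arctan2(u[1],u[0]),u,"blocks",np.linalg.norm(P["r1"]-P["r2"]),"mid",m,"off",(m-P["plain"])[:2]@[-u[1],u[0]],"todo",(P["peg"]-m)[:2]@u-56)
E
```

```text
peg [ 599.9 -132.8   44. ] [ 593.6 -135.9   44. ]
r1 [584.7 -55.2  46. ] [574.  -58.9  46. ]
r2 [566.2  18.4  46. ] [558.9  14.2  46. ]
plain [531.6 178.6  44. ] [524.8 175.3  44. ]
shA [669.1 132.4  78. ] [650.4 110.6  78. ]
shB [710.6  -7.8  78. ] [708.6  -9.3  78. ]
box [ 462.2 -115.5   44. ] [ 458.4 -113.3   44. ]
len 318.7398822390018 dir -1.354158685950053 [ 0.21494708 -0.9766257 ] blocks 75.28462586045254 mid [570.9568857  -20.36588812  46.        ] off -0.6855136463102269 todo 60.86097654298251
```

Block spacing of 75.3 mm (75 expected) and near-zero lateral offset confirm the measurement. Next I plan the approach, shut, at 230 mm height and with tool x along the rail.

```bash
cat >> h.py <<'E'
def plan(tgt,yaw,n):
    from cell import monitor
    s=monitor.read_state();p=np.array(s["eef_pos"]);w=s["tool_rot"][2]
    dw=yaw-w;dp=np.array(tgt)-p;print("from",p.round(1),round(w,3),"force",s["force"].round(1),s["clock"],"dw",dw)
    for k in range(n):
        a=w+dw*k/n;g=dp/n/1000
        print(np.round([g[0]*np.cos(a)+g[1]*np.sin(a),g[0]*np.sin(a)-g[1]*np.cos(a),-g[2]],4),round(-dw/n,4))
E
python3 -c "
from h import *
plan([571,-20,200],1.787,20)"
```

```text
from [ 151.1 -631.6  230.5] 0.235 force [-0.7  0.2 -0.1] 0.1 dw 1.552144693146182
[ 0.0275 -0.0249  0.0015] -0.0776
[ 0.0294 -0.0226  0.0015] -0.0776
[ 0.031  -0.0203  0.0015] -0.0776
[ 0.0325 -0.0178  0.0015] -0.0776
[ 0.0338 -0.0153  0.0015] -0.0776
[ 0.0349 -0.0126  0.0015] -0.0776
[ 0.0358 -0.0098  0.0015] -0.0776
[ 0.0364 -0.007   0.0015] -0.0776
[ 0.0369 -0.0042  0.0015] -0.0776
[ 0.0371 -0.0013  0.0015] -0.0776
[0.0371 0.0015 0.0015] -0.0776
[0.0368 0.0044 0.0015] -0.0776
[0.0364 0.0073 0.0015] -0.0776
[0.0357 0.0101 0.0015] -0.0776
[0.0348 0.0128 0.0015] -0.0776
[0.0337 0.0155 0.0015] -0.0776
[0.0324 0.018  0.0015] -0.0776
[0.0309 0.0205 0.0015] -0.0776
[0.0292 0.0228 0.0015] -0.0776
[0.0274 0.025  0.0015] -0.0776
```

Call:
drive_tool(
  motion=[
    {"fingers": 0, "linear": [0.0275, -0.025, 0.0015], "twist": -0.0776},
    {"fingers": 0, "linear": [0.0294, -0.0226, 0.0015], "twist": -0.0776},
    {"fingers": 0, "linear": [0.031, -0.0203, 0.0015], "twist": -0.0776},
    {"fingers": 0, "linear": [0.0325, -0.0178, 0.0015], "twist": -0.0776},
    {"fingers": 0, "linear": [0.0338, -0.0153, 0.0015], "twist": -0.0776},
  ],
)

```text
clock: 0.52
eef_pos: [256.7, -477.4, 223.5]
tool_rot: [-3.141, -0.0, 0.626]
force: [1.8, -0.5, 0.6]
width: 25.7
gripper_force: 0.0
```

Call:
drive_tool(
  motion=[
    {"fingers": 0, "linear": [0.035, -0.0126, 0.0015], "twist": -0.0776},
    {"fingers": 0, "linear": [0.0358, -0.0098, 0.0015], "twist": -0.0776},
    {"fingers": 0, "linear": [0.0364, -0.007, 0.0015], "twist": -0.0776},
    {"fingers": 0, "linear": [0.037, -0.0042, 0.0015], "twist": -0.0776},
    {"fingers": 0, "linear": [0.037, -0.0013, 0.0015], "twist": -0.0776},
  ],
)

```text
clock: 0.93
eef_pos: [361.9, -324.6, 216.2]
tool_rot: [-3.141, -0.0, 1.014]
force: [0.9, -0.6, 0.1]
width: 0.3
gripper_force: 0.0
```

Call:
drive_tool(
  motion=[
    {"fingers": 0, "linear": [0.037, 0.0015, 0.0015], "twist": -0.0776},
    {"fingers": 0, "linear": [0.037, 0.0044, 0.0015], "twist": -0.0776},
    {"fingers": 0, "linear": [0.0364, 0.0073, 0.0015], "twist": -0.0776},
    {"fingers": 0, "linear": [0.0357, 0.01, 0.0015], "twist": -0.0776},
    {"fingers": 0, "linear": [0.0348, 0.0128, 0.0015], "twist": -0.0776},
  ],
)

```text
clock: 1.35
eef_pos: [466.8, -171.6, 208.7]
tool_rot: [-3.141, 0.0, 1.403]
force: [0.7, 0.2, -0.5]
width: 0.2
gripper_force: 0.0
```

Call:
drive_tool(
  motion=[
    {"fingers": 0, "linear": [0.0337, 0.0155, 0.0015], "twist": -0.0776},
    {"fingers": 0, "linear": [0.0324, 0.018, 0.0015], "twist": -0.0776},
    {"fingers": 0, "linear": [0.031, 0.0205, 0.0015], "twist": -0.0776},
    {"fingers": 0, "linear": [0.0292, 0.0228, 0.0015], "twist": -0.0776},
    {"fingers": 0, "linear": [0.0274, 0.025, 0.0015], "twist": -0.0776},
  ],
)

```text
clock: 1.77
eef_pos: [571.8, -18.9, 201.0]
tool_rot: [-3.141, 0.0, 1.79]
force: [0.6, 1.1, -0.1]
width: -0.1
gripper_force: 0.0
```

Call:
drive_tool(
  motion=[
    {"fingers": 0, "linear": [0, 0, 0], "twist": 0},
    {"fingers": 0, "linear": [0, 0, 0], "twist": 0},
    {"fingers": 0, "linear": [0, 0, 0], "twist": 0},
  ],
)

```text
clock: 2.02
eef_pos: [570.6, -21.0, 200.7]
tool_rot: [-3.14, 0.0, 1.786]
force: [-0.3, -0.8, 0.1]
width: -0.4
gripper_force: 0.0
```

Run:
```python
from h import *
from cell import cams
import cv2
i=cams.get_image("wrist");cv2.imwrite("pics/w1.png",cv2.resize(i["color"],(800,600)));pickle.dump(i,open("w1.pkl","wb"))
plan([571,-20,80],1.787,5)
for P in([571,-20,38],[571,-20,100]):
    c=i["K"]@(i["R"]@P+i["t"]);print(c[:2]/c[2]*800/560)
print(-i["R"].T@i["t"])
```

```text
from [570.4 -21.8 200.9] 1.785 force [0.3 0.3 0.1] 2.0667 dw 0.0020971136058220985
[0.0003 0.0002 0.0242] -0.0004
[0.0003 0.0002 0.0242] -0.0004
[0.0003 0.0002 0.0242] -0.0004
[0.0003 0.0002 0.0242] -0.0004
[0.0003 0.0002 0.0242] -0.0004
[405.21088015 265.79716193]
[405.80879739 291.06960955]
[553.82793261  49.92137207 342.83043763]
```

View pics/w1.png

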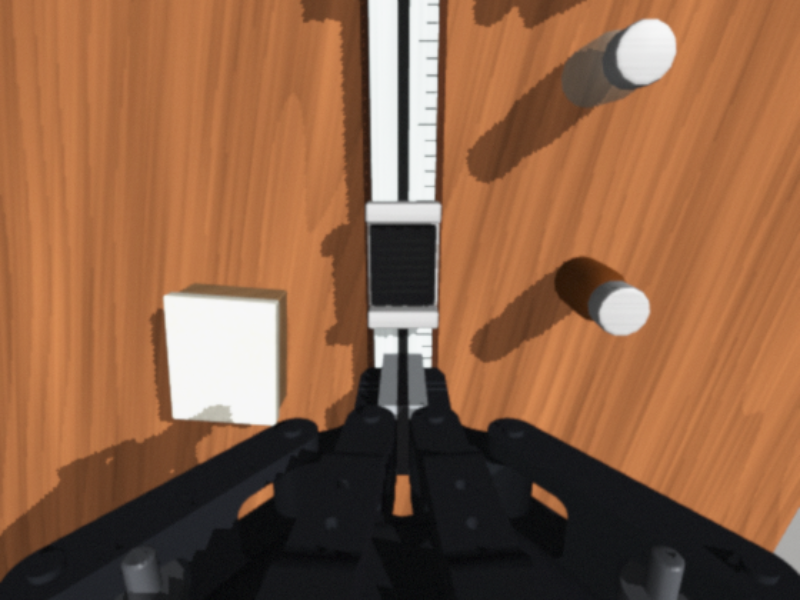

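The wrist view shows the pad's centre at (404,265), against (405,266) predicted, so the position holds to about 1 mm. The peg lies towards tool -x. I descend now.

Call:
drive_tool(
  motion=[
    {"fingers": 0, "linear": [0, 0, 0.035], "twist": 0},
    {"fingers": 0, "linear": [0, 0, 0.035], "twist": 0},
    {"fingers": 0, "linear": [0, 0, 0.035], "twist": 0},
    {"fingers": 0, "linear": [0, 0, 0.035], "twist": 0},
    {"fingers": 0, "linear": [0, 0, 0.01], "twist": 0},
  ],
)

```text
clock: 2.48
eef_pos: [567.3, -22.8, 47.1]
tool_rot: [-3.133, -0.0, 1.784]
force: [-1.3, 0.4, -0.1]
width: -0.2
gripper_force: 0.0
```

Call:
drive_tool(
  motion=[
    {"fingers": 0, "linear": [0, 0, 0], "twist": 0},
    {"fingers": 0, "linear": [0, 0, 0.004], "twist": 0},
    {"fingers": 0, "linear": [0, 0, 0.004], "twist": 0},
    {"fingers": 0, "linear": [0, 0, 0], "twist": 0},
    {"fingers": 0, "linear": [0, 0, 0], "twist": 0},
  ],
)

```text
clock: 2.9
eef_pos: [572.2, -20.5, 44.7]
tool_rot: [3.139, 0.001, 1.786]
force: [0.6, -0.2, -0.3]
width: 0.0
gripper_force: 0.0
```

Call:
drive_tool(
  motion=[
    {"fingers": 0, "linear": [0, 0, 0.003], "twist": 0},
    {"fingers": 0, "linear": [0, 0, 0.003], "twist": 0},
    {"fingers": 0, "linear": [0, 0, 0.002], "twist": 0},
    {"fingers": 0, "linear": [0, 0, 0], "twist": 0},
    {"fingers": 0, "linear": [0, 0, 0], "twist": 0},
  ],
)

```text
clock: 3.32
eef_pos: [571.9, -20.4, 35.7]
tool_rot: [3.141, 0.0, 1.787]
force: [-0.1, -0.5, 4.0]
width: -0.2
gripper_force: 2.0
```

Call:
drive_tool(
  motion=[
    {"fingers": 0, "linear": [0, 0, 0.002], "twist": 0},
    {"fingers": 0, "linear": [0, 0, 0.002], "twist": 0},
    {"fingers": 0, "linear": [0, 0, 0.001], "twist": 0},
    {"fingers": 0, "linear": [0, 0, 0], "twist": 0},
    {"fingers": 0, "linear": [0, 0, 0], "twist": 0},
  ],
)

```text
clock: 3.73
eef_pos: [572.0, -20.4, 31.9]
tool_rot: [3.14, 0.001, 1.787]
force: [-2.6, -0.5, 15.0]
width: 0.3
gripper_force: 7.4
```

The pad is at the bottom (15 N, z 32). I push towards the peg.

Call:
drive_tool(
  motion=[
    {"fingers": 0, "linear": [-0.002, 0, 0], "twist": 0},
    {"fingers": 0, "linear": [-0.004, 0, 0], "twist": 0},
    {"fingers": 0, "linear": [-0.005, 0, 0], "twist": 0},
    {"fingers": 0, "linear": [-0.005, 0, 0], "twist": 0},
    {"fingers": 0, "linear": [-0.005, 0, 0], "twist": 0},
  ],
)

```text
clock: 4.15
eef_pos: [576.3, -40.2, 32.0]
tool_rot: [3.14, -0.0, 1.787]
force: [-3.0, 1.3, 15.5]
width: -0.2
gripper_force: 7.5
```

Call:
drive_tool(
  motion=[
    {"fingers": 0, "linear": [-0.005, 0, 0], "twist": 0},
    {"fingers": 0, "linear": [-0.005, 0, 0], "twist": 0},
    {"fingers": 0, "linear": [-0.005, 0, 0], "twist": 0},
    {"fingers": 0, "linear": [-0.005, 0, 0], "twist": 0},
    {"fingers": 0, "linear": [-0.004, 0, 0], "twist": 0},
  ],
)

```text
clock: 4.57
eef_pos: [581.5, -64.1, 31.9]
tool_rot: [3.14, 0.0, 1.787]
force: [-3.1, 1.5, 15.0]
width: 0.2
gripper_force: 7.4
```

Call:
drive_tool(
  motion=[
    {"fingers": 0, "linear": [-0.003, 0, 0], "twist": 0},
    {"fingers": 0, "linear": [-0.003, 0, 0], "twist": 0},
    {"fingers": 0, "linear": [-0.003, 0, 0], "twist": 0},
    {"fingers": 0, "linear": [-0.003, 0, 0], "twist": 0},
    {"fingers": 0, "linear": [-0.002, 0, 0], "twist": 0},
  ],
)

```text
clock: 4.98
eef_pos: [584.4, -77.7, 31.9]
tool_rot: [3.141, 0.0, 1.787]
force: [-3.0, 0.9, 15.0]
width: -0.1
gripper_force: 7.3
```

Call:
drive_tool(
  motion=[
    {"fingers": 0, "linear": [-0.002, 0, 0], "twist": 0},
    {"fingers": 0, "linear": [-0.002, 0, 0], "twist": 0},
    {"fingers": 0, "linear": [-0.002, 0, 0], "twist": 0},
    {"fingers": 0, "linear": [0, 0, 0], "twist": 0},
    {"fingers": 0, "linear": [0, 0, 0], "twist": 0},
  ],
)

```text
clock: 5.4
eef_pos: [585.0, -80.6, 31.9]
tool_rot: [3.141, -0.003, 1.788]
force: [-4.7, 5.4, 15.9]
width: 0.1
gripper_force: 8.0
```

Run:
```python
from cell import cams,monitor
import cv2
a=cams.get_image("side")["color"][190:315,253:413]
cv2.imwrite("pics/s2.png",cv2.resize(a,None,fx=4.5,fy=4.5,interpolation=cv2.INTER_CUBIC))
s=monitor.read_state();print(s["eef_pos"],s["force"])
```

```text
[585.02193518 -80.62225915  31.91684223] [-4.23847723  5.44000608 15.82624044]
```

View pics/s2.png

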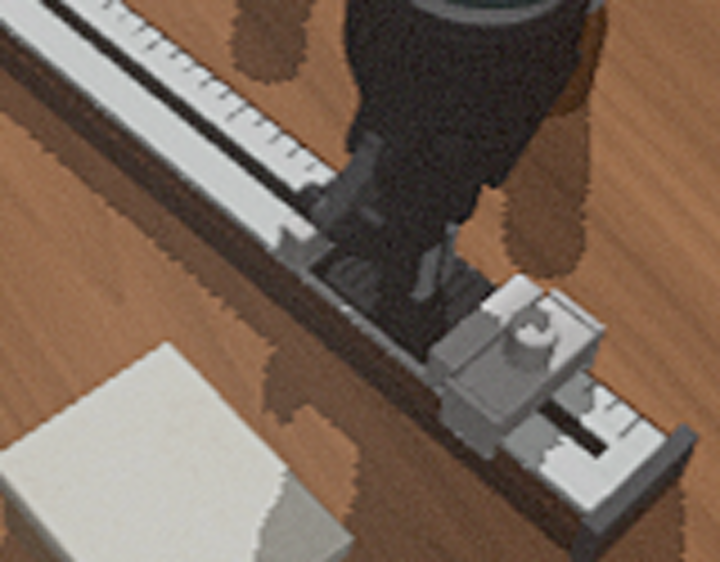

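The runner's end block now abuts the peg stop (contact at about (465,350)). The arm stalled after 61.6 mm, against 61 expected, with the side force up to 5 N. I lift straight up.

Call:
drive_tool(
  motion=[
    {"fingers": 0, "linear": [0, 0, -0.003], "twist": 0},
    {"fingers": 0, "linear": [0, 0, -0.003], "twist": 0},
    {"fingers": 0, "linear": [0, 0, -0.004], "twist": 0},
    {"fingers": 0, "linear": [0, 0, -0.006], "twist": 0},
    {"fingers": 0, "linear": [0, 0, -0.01], "twist": 0},
  ],
)

```text
clock: 5.87
eef_pos: [584.3, -84.4, 55.9]
tool_rot: [-3.139, -0.0, 1.786]
force: [-0.2, 0.4, -0.2]
width: -0.3
gripper_force: 0.0
```

Call:
drive_tool(
  motion=[
    {"fingers": 0, "linear": [0, 0, -0.025], "twist": 0},
    {"fingers": 0, "linear": [0, 0, -0.03], "twist": 0},
    {"fingers": 0, "linear": [0, 0, -0.03], "twist": 0},
    {"fingers": 0, "linear": [0, 0, -0.03], "twist": 0},
    {"fingers": 0, "linear": [0, 0, -0.02], "twist": 0},
  ],
)

```text
clock: 6.28
eef_pos: [586.1, -84.3, 194.8]
tool_rot: [3.138, 0.001, 1.786]
force: [0.5, 0.3, 0.1]
width: -0.3
gripper_force: 0.0
```

Call:
drive_tool(
  motion=[
    {"fingers": 0, "linear": [0.03, 0, 0], "twist": 0},
    {"fingers": 0, "linear": [0.03, 0, 0], "twist": 0},
    {"fingers": 0, "linear": [0.03, 0, 0], "twist": 0},
    {"fingers": 0, "linear": [0, 0, 0], "twist": 0},
    {"fingers": 0, "linear": [0, 0, 0], "twist": 0},
  ],
)

```text
clock: 6.7
eef_pos: [565.6, 5.9, 192.2]
tool_rot: [3.141, -0.0, 1.791]
force: [0.4, -0.8, -0.1]
width: 0.1
gripper_force: 0.0
```

Run:
```python
from cell import cams,monitor
import cv2
a=cams.get_image("side")["color"][150:315,213:413]
b=cams.get_image("scene")["color"][190:295,165:365]
cv2.imwrite("pics/s3.png",cv2.resize(a,None,fx=3.6,fy=3.6,interpolation=cv2.INTER_CUBIC))
cv2.imwrite("pics/c3.png",cv2.resize(b,None,fx=4,fy=4,interpolation=cv2.INTER_CUBIC))
s=monitor.read_state();print(s["eef_pos"],s["force"])
```

```text
[566.08803459   2.72935077 191.57403491] [-0.10535221 -0.14298932  0.14852738]
```

View pics/s3.png

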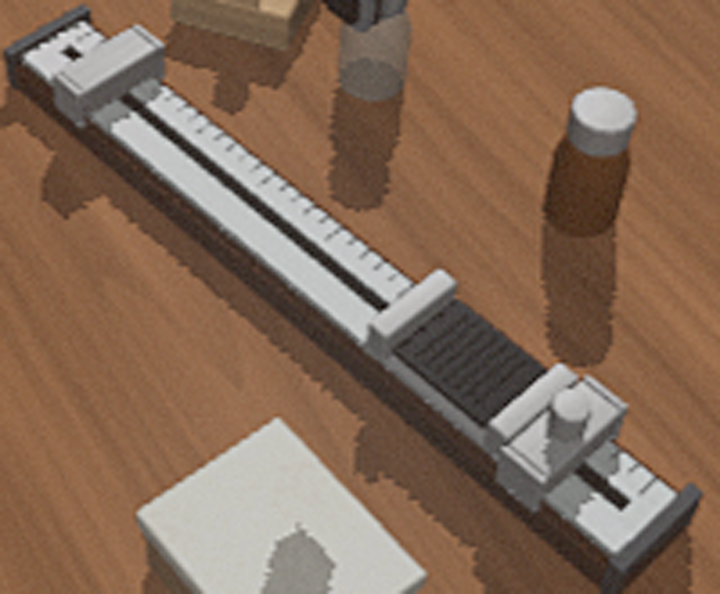

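View pics/c3.png

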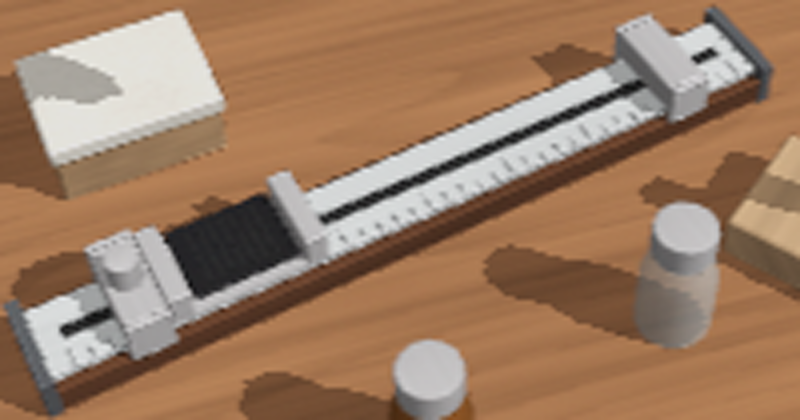

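Both views show the runner flush against the peg stop with no gap: c3 around (140,240), s3 around (540,410). The pad is up, and the box, both shakers and the candle are where they were.

```bash
python3 -c "
from cell import ctrl
print(ctrl.finish_job())"
```

```text
the job is handed in; nothing more can be done
None
```

The runner sits against the peg stop with its pad released, the shakers, candle and gift box were not touched, and the job is handed in at about 7 s of the 32 s allowed.

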